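# Stand the blue sample tube in its holder by the microscope

### The job

Take the blue-capped sample tube out of the white rack and stand it upright in the blue round holder, lowered all the way to the bottom of the hole before you let go, not dropped. Leave the yellow and green tubes standing in the rack.

Things in the scene. Friction and masses are not known exactly. Their poses are not given: they have to be found in the camera images.
- tube_blue: clear sample tube, blue cap and band, 110 mm tall, 35 to 70 g. Body 27 mm wide, narrowing over the lowest 18 mm to a 13 mm flat foot; cap 33 mm wide, the top 22 mm. Origin: centre of the foot, z up along the tube. Starts upright in one of 3 holes (in a straight row, 70 mm apart, any order) of a fixed white rack 80 x 230 x 55 mm; holes 32 mm wide, 45 mm deep, so the foot is 10 mm above the bench.
- holder_blue: round blue holder fixed to the bench, 68 mm wide, 55 mm tall, with a thin steel disc at its base; upright hole in its middle 32 mm wide, 45 mm deep, open at the top, floor 10 mm above the bench. Origin: centre of the underside, on the hole's axis, z up. Empty yellow and green holders of the same shape stand near it, in any order.
- tube_yellow: the same tube with a yellow cap and band, in another hole of the rack; leave it. Origin: centre of the foot, z up along the tube.
- tube_green: the same tube with a green cap and band, in another hole of the rack; leave it. Origin: centre of the foot, z up along the tube.

How it is judged:
By the outcome, as a careful person would: the job done as asked, in the order asked, and still so for the second after the job is handed in, with the robot touching nothing.
It also fails if it takes over 45 s, if anything falls off the work surface, if the arm or the gripper's body presses on something with over 40 N, if the wrist force passes 120 N, or if a joint passes its speed limit or range.

### The arm

A 6-joint arm with a two-finger parallel gripper is mounted at the origin on the work surface. World frame = base frame: x ahead of the robot, y to its left, z up, the work surface at z = 0. Lengths are in mm, angles in rad, forces in N, time in s.
With the tool pointing down it reaches from about 325 to 900 mm from the base axis. Payload 3.5 kg.
Tool frame: the origin (TCP) lies at the very end of the fingers, on their centre line; the grasp point (between the pads) lies 19 mm behind it; z points along the fingers, x is the direction in which the jaws open and shut, and the axes are right-handed (so a half turn about z gives the same grasp; the last joint's range is limited). The gripper opens to 85 mm and grips with 20 to 120 N. Pads are 22 mm wide; open, the fingers measure 114 mm over their backs; the gripper's body (76 mm by 85 mm) begins 54 mm behind the grasp point. The pads swing forward as they close: fully open they stand 13 mm farther back than shut.
Start: joints at [1.077, 0.276, -0.026, 1.268, 0, 1.467], TCP at [238.086, 577.873, 231.313] pointing down, gripper open.
Joint ranges: [-3.12, 3.12], [-0.85, 1.88], [-1.08, 1.24], [-1.95, 2.15], [-1.57, 1.53], [-3.14, 3.14]. Speed limits (rad/s): [2.57, 2.57, 3.14, 3.14, 3.14, 3.14].

### API

Orientations are given as a 3x3 rotation matrix whose columns are the frame's x, y, z axes.
In Python, from bench import read_state, vision, ticket gives the robot as it stands.
- The arm moves only by the tool servo_tool, never from a script. Its argument "deltas" is a list of rows, each an object with "travel": the shift along the tool's x, y, z in mm, a list of three; "twist": the turn, a rotation vector about the tool's x, y, z in rad, a list of three; "jaw": the opening, from 0 (shut) to 1 (fully open). A call has 1 to 12 rows; each row shifts and turns the pose as measured when the row begins, along the tool's axes as they then stand; what a row does not reach is not made up. A row lasts 1/10 s, in which the tool goes at most 50 mm and 8.59 degrees, less where a joint would pass 70% of its speed; a pose out of reach is approached as far as the arm can. A call with a gripper value outside its range is refused whole. The fingers move at their own pace and stop on an object; "squeeze" is the grip in N (left out, the last holds). Time passes only in rows, so rows that do not move let the fingers close. It gives the time, the measured TCP pose, the force and the opening at its end, in the units of the state.
- read_state(): the state, without advancing time (a new reading comes with each control period).
- vision.camera(name): name is "scene" or "top" or "wrist"; returns the picture (400x640x3 uint8, red, green, blue); there is no depth.
- vision.camera_info(name): a dict with "intrinsics" (3x3 intrinsics, pixels), "T" (4x4, takes a point from camera to world coordinates); the wrist camera has in their place "hand_eye" (4x4, takes a point from camera to tool coordinates, whose origin is the TCP and whose axes are the tool frame's). Camera axes: x right, y down, z forward; pixel columns grow to the right and rows downward; lengths in mm; the calibration is good to about 2 mm. A picture is of the moment at which its call begins: read the wrist's pose just before it. camera_info takes no time and is no camera call.
- ticket.finish_job(): hands the job in, once; it reports no verdict.
Trained networks look in the newest picture that a camera, given by its name, has taken for a name from the list of things; names that differ only in an ending like _2 or _b are one class to them, and where a whole thing is asked for, a point or a joint stands for the part that bears it (a point fixed in the world has none). Each returns a list of dicts, best first, with "conf" (0 to 1); they miss things now and then, are a little off and sometimes report something else, mostly with a low value. They report only what shows in the picture. A call takes as long as a camera call.
- vision.recognise(label, camera): "box" ([left, top, right, bottom] in pixels, round what is visible of it).
- vision.pinpoint(label, camera): "location" ([column, row] in pixels: a listed point, or the origin of a listed thing).
The state is a dict: "time_s": time; "joint_pos": joint angles; "joint_vel": joint speeds; "tau": joint torques, N m; "eef_pos": TCP position; "eef_rot": TCP orientation; "force": force on the tool from outside, world axes, zero at the start; "moment": the same for the moment, N m; "opening": finger opening in mm.
Only numpy, scipy, OpenCV 4.12 (cv2) and the standard library are available. Lean on these libraries where they do the work, as an engineer would, in place of code of your own. Each camera call takes 0.05 s, during which the arm holds its last target. There are 200 camera calls.

## Working session

There is one attempt and no reset: what is moved stays moved. The work goes in short steps, Python scripts to look and compute and a tool call to move; the robot and the scene stay as the last step left them, time stands still between calls to the robot, and variables do not carry over. Pictures are saved under pics/ and viewed, on a budget of 10 in all, crops included, one or two more only if the job needs it, and the job is handed in when it is done.

Besides the shell and the picture viewer there is one more tool, called after "Request:" as name([rows], argument=value, ...), one row to a line, values as JSON. servo_tool: Moves the arm, as the interface text tells. Its arguments: {"type":"object","properties":{"deltas":{"type":"array","items":{"type":"object","properties":{"travel":{"type":"array","items":{"type":"number"}},"twist":{"type":"array","items":{"type":"number"}},"jaw":{"type":"number"}}}},"squeeze":{"type":"number"}},"required":["deltas"]}

```bash
mkdir -p pics; cat > h.py <<'E'
import numpy as np, cv2
from bench import read_state, vision, ticket
def ray(cam,px,st=None):
    i=vision.camera_info(cam); K=np.array(i["intrinsics"])
    if "T" in i: T=np.array(i["T"])
    else:
        W=np.eye(4);W[:3,:3]=np.array(st["eef_rot"]);W[:3,3]=st["eef_pos"];T=W@np.array(i["hand_eye"])
    d=T[:3,:3]@np.linalg.solve(K,[px[0],px[1],1.]);return T[:3,3],d
def atz(cam,px,z,st=None):
    o,d=ray(cam,px,st);return (o+d*(z-o[2])/d[2]).round(1)
def proj(cam,p,st=None):
    i=vision.camera_info(cam);K=np.array(i["intrinsics"])
    if "T" in i: T=np.array(i["T"])
    else:
        W=np.eye(4);W[:3,:3]=np.array(st["eef_rot"]);W[:3,3]=st["eef_pos"];T=W@np.array(i["hand_eye"])
    c=np.linalg.inv(T)@np.append(p,1);q=K@c[:3];return (q[:2]/q[2]).round(1)
def save(n,im): cv2.imwrite("pics/"+n,np.ascontiguousarray(im[:,:,::-1]))
E
python3 - <<'E'
from h import *
for c in ("scene","top"):
    im=vision.camera(c); save(c+"1.png",im)
    print(c,np.array(vision.camera_info(c)["T"])[:3].round(2).tolist())
    for l in ("tube_blue","tube_yellow","tube_green","holder_blue"):
        r=vision.recognise(l,c)[:2];p=vision.pinpoint(l,c)[:2]
        print(l,[(np.round(x["box"]).tolist(),round(x["conf"],2)) for x in r],[(np.round(x["location"],1).tolist(),round(x["conf"],2),atz(c,x["location"],10 if 'tube' in l else 0).tolist()) for x in p])
s=read_state();print(s["time_s"],s["eef_pos"],s["eef_rot"],s["force"],s["opening"])
E
```

```text
scene [[0.07, 0.85, -0.52, 1044.66], [1.0, -0.06, 0.04, -28.17], [-0.0, -0.52, -0.85, 902.56]]
tube_blue [([166.0, 165.0, 186.0, 194.0], 0.84)] [([186.0, 201.6], 0.64, [499.2, -264.8, 10.0])]
tube_yellow [([197.0, 154.0, 224.0, 189.0], 0.81)] [([219.3, 192.2], 0.74, [481.4, -197.5, 10.0])]
tube_green [([125.0, 170.0, 152.0, 205.0], 0.93), ([354.0, 173.0, 386.0, 218.0], 0.38)] [([149.1, 209.5], 0.9, [512.4, -338.3, 10.0])]
holder_blue [([355.0, 176.0, 389.0, 216.0], 0.96)] [([372.1, 199.9], 0.71, [517.1, 117.2, 0.0])]
top [[-0.02, -0.99, 0.15, 391.38], [-1.0, 0.02, 0.02, -6.59], [-0.03, -0.15, -0.99, 993.74]]
tube_blue [([452.0, 204.0, 477.0, 218.0], 0.82)] [([456.1, 217.0], 0.69, [496.9, -266.7, 10.0])]
tube_yellow [([419.0, 211.0, 444.0, 230.0], 0.77)] [([423.7, 224.1], 0.65, [482.6, -193.8, 10.0])]
tube_green [([485.0, 197.0, 512.0, 212.0], 0.8), ([454.0, 203.0, 480.0, 219.0], 0.36)] [([488.7, 211.6], 0.94, [507.5, -339.8, 10.0])]
holder_blue [([272.0, 191.0, 305.0, 226.0], 0.87)] []
0.9 [238.08041975 577.88949032 231.35560436] [[ 3.80871706e-01  9.24627893e-01  4.46759446e-05]
 [ 9.24627893e-01 -3.80871708e-01  4.00483521e-05]
 [ 5.40456268e-05  2.60553403e-05 -9.99999998e-01]] [ 0.24341831 -0.90907877  0.06324348] 85.22920558314509
```

View pics/top1.png

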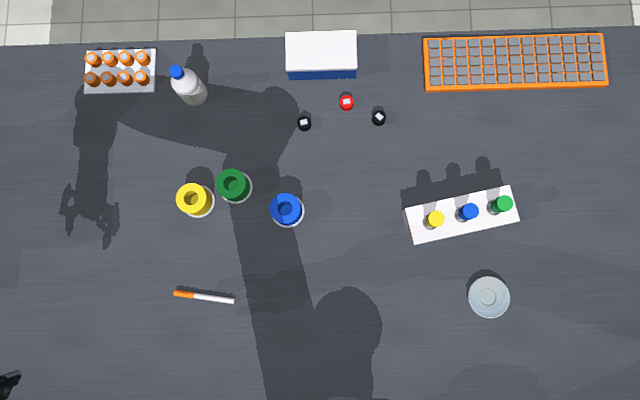

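View pics/scene1.png

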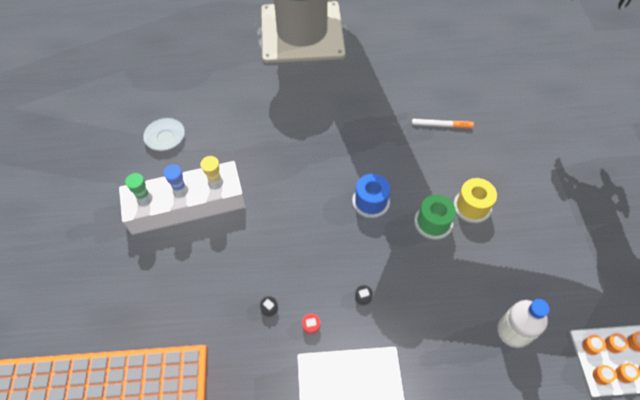

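Top view: the row of tubes runs yellow (435,219), blue (470,212), green (503,203), so blue is in the middle. The blue holder is at about (287,210), right of the green one. The scene view agrees: blue tube cap (173,173), blue holder (372,193). I'll go over the holder first for a wrist measurement, then on to the tube.

Request:
servo_tool([
  {"travel":[-26,36,0],"twist":[0,0,0.08],"jaw":1},
  {"travel":[-29,34,0],"jaw":1},
  {"travel":[-29,34,0],"jaw":1},
  {"travel":[-29,34,0],"jaw":1},
  {"travel":[-29,34,0],"jaw":1},
  {"travel":[-29,34,0],"jaw":1},
  {"travel":[-29,34,0],"jaw":1},
  {"travel":[-29,34,0],"jaw":1},
  {"travel":[-29,34,0],"jaw":1},
  {"travel":[-29,34,0],"jaw":1},
  {"travel":[-29,34,0],"jaw":1},
  {"travel":[0,0,0],"jaw":1},
])

```text
validation failed for argument at $.de...
```

```bash
python3 - <<'E'
from h import *
s=read_state();im=vision.camera("wrist");save("w1.png",im)
print(s["time_s"],s["eef_pos"].round(1),s["eef_rot"].round(3).tolist(),s["force"].round(1))
print(np.array(vision.camera_info("wrist")["hand_eye"]).round(2).tolist())
for l in ("holder_blue","holder_green","holder_yellow"):
    print(l,[(np.round(x["box"]).tolist(),round(x["conf"],2)) for x in vision.recognise(l,"wrist")],[(np.round(x["location"],1).tolist(),round(x["conf"],2),atz("wrist",x["location"],0,s).tolist()) for x in vision.pinpoint(l,"wrist")])
E
```

```text
0.9 [238.1 577.9 231.4] [[0.381, 0.925, 0.0], [0.925, -0.381, 0.0], [0.0, 0.0, -1.0]] [ 0.2 -0.9  0.1]
[[1.0, 0.0, 0.0, 0.32], [-0.0, 0.96, 0.27, -67.44], [-0.0, -0.27, 0.96, -141.84], [0.0, 0.0, 0.0, 1.0]]
holder_blue [] []Traceback (most recent call last):
  File "<stdin>", line 6, in <module>
ValueError: it knows: holder_blue, tube_blue, tube_green, tube_yellow
```

View pics/w1.png

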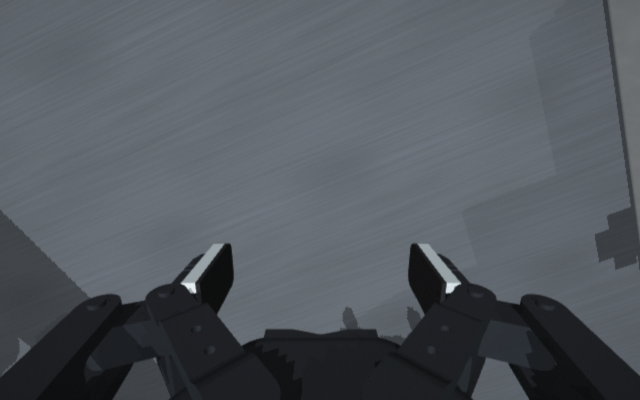

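The wrist view shows empty bench between the fingers. The arm did not move because the call was refused. I'll resend it with every field filled in.

Request:
servo_tool([
  {"travel":[-29,39,0],"twist":[0,0,0],"jaw":1},
  {"travel":[-29,39,0],"twist":[0,0,0],"jaw":1},
  {"travel":[-29,39,0],"twist":[0,0,0],"jaw":1},
  {"travel":[-29,39,0],"twist":[0,0,0],"jaw":1},
  {"travel":[-29,39,0],"twist":[0,0,0],"jaw":1},
  {"travel":[-29,39,0],"twist":[0,0,0],"jaw":1},
  {"travel":[-29,39,0],"twist":[0,0,0],"jaw":1},
  {"travel":[-29,39,0],"twist":[0,0,0],"jaw":1},
  {"travel":[-29,39,0],"twist":[0,0,0],"jaw":1},
  {"travel":[-29,39,0],"twist":[0,0,0],"jaw":1},
  {"travel":[-29,39,0],"twist":[0,0,0],"jaw":1},
  {"travel":[0,0,0],"twist":[0,0,0],"jaw":1},
])

```text
time_s: 2.25
eef_pos: [525.0, 108.7, 232.6]
eef_rot: [[0.375, 0.927, 0.011], [0.927, -0.375, 0.005], [0.009, 0.008, -1.0]]
force: [-0.8, 0.4, 0.6]
opening: 85.4
```

```bash
cat > w.py <<'E'
import sys
from h import *
name,labs=sys.argv[1],sys.argv[2:]
s=read_state();im=vision.camera("wrist");save(name,im)
print(s["time_s"],s["eef_pos"].round(1),s["eef_rot"].round(3).tolist(),s["force"].round(1),s["opening"].round(1))
for l in labs:
    print(l,[(np.round(x["box"]).tolist(),round(x["conf"],2)) for x in vision.recognise(l,"wrist")],[(np.round(x["location"],1).tolist(),round(x["conf"],2),atz("wrist",x["location"],10 if "tube" in l else 0,s).tolist()) for x in vision.pinpoint(l,"wrist")])
hsv=cv2.cvtColor(im,cv2.COLOR_RGB2HSV);m=((hsv[...,0]>100)&(hsv[...,0]<128)&(hsv[...,1]>130)&(hsv[...,2]>40)).astype(np.uint8)
n,_,st,c=cv2.connectedComponentsWithStats(m)
print([(st[i].tolist(),c[i].round(1).tolist()) for i in range(1,n) if st[i,4]>80])
E
python3 w.py w2.png holder_blue
```

```text
Traceback (most recent call last):
  File "w.py", line 5, in <module>
    print(s["time_s"],s["eef_pos"].round(1),s["eef_rot"].round(3).tolist(),s["force"].round(1),s["opening"].round(1))
                                                                                               ^^^^^^^^^^^^^^^^^^
AttributeError: 'float' object has no attribute 'round'
```

View pics/w2.png

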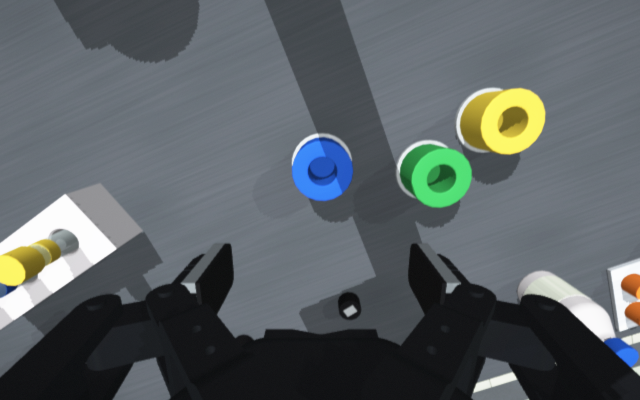

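Blue holder rim is centred near (322,170), fully visible. Measuring it.

```bash
sed -i 's/,s\["opening"\].round(1))/,s["opening"])/' w.py; python3 w.py w3.png holder_blue
python3 - <<'E'
from h import *
s=read_state();im=cv2.imread("pics/w3.png")
b=im[110:225,265:380]; cv2.imwrite("pics/w3c.png",cv2.resize(b,None,fx=5,fy=5,interpolation=cv2.INTER_CUBIC))
for z in (0,55):print(z,atz("wrist",(322,170),z,s))
E
```

```text
2.3 [523.4 110.7 232.4] [[0.374, 0.928, 0.009], [0.928, -0.374, 0.006], [0.009, 0.006, -1.0]] [-0.   0.9 -0.4] 85.43755068298957
holder_blue [([289.0, 134.0, 350.0, 204.0], 0.9)] [([318.0, 162.0], 0.64, [515.1, 113.5, 0.0])]
[([291, 140, 61, 64, 3001], [320.9, 171.8]), ([604, 341, 33, 27, 413], [622.2, 352.6])]
0 [523.9 117.8   0. ]
55 [514.1 120.8  55. ]
```

View pics/w3c.png

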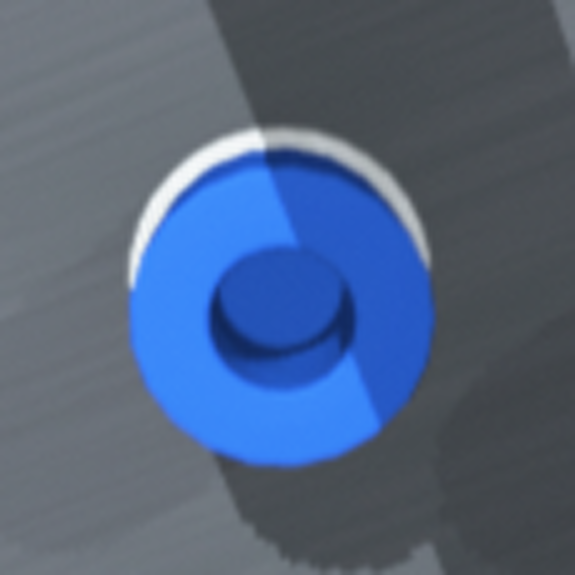

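The crop shows the rim and hole centred at about (321.4,173.2) and the hole floor at about (321.5,167.2) in full-image pixels.

```bash
python3 - <<'E'
from h import *
s=read_state();print(s["eef_pos"],s["eef_rot"].round(4).tolist())
s3=dict(eef_pos=[523.4,110.7,232.4],eef_rot=[[.374,.928,.009],[.928,-.374,.006],[.009,.006,-1]])
for q in (s,s3):print(atz("wrist",(321.4,173.2),55,q),atz("wrist",(321.5,167.2),10,q))
h=np.array([515,119.,0])
for z in (0,55): print(proj("scene",h+[0,0,z]),proj("top",h+[0,0,z]))
R=s["eef_rot"];d=np.array([498-15,-266,231])-s["eef_pos"];print(R.T@d)
E
```

```text
[521.16845358 113.9508451  232.16057643] [[0.3684, 0.9297, 0.007], [0.9296, -0.3684, 0.0071], [0.0092, 0.0039, -1.0]]
[517.2 118.9  55. ] [518.6 119.1  10. ]
[519.8 115.5  55. ] [521.3 115.6  10. ]
[372.9 199. ] [284.9 213.3]
[375.3 184.7] [281.7 210.2]
[-367.28592198  104.49225066   -1.80098593]
```

```bash
python3 w.py w4.png holder_blue; python3 - <<'E'
from h import *
s=read_state();print(s["eef_pos"])
im=cv2.imread("pics/w4.png")
hsv=cv2.cvtColor(im,cv2.COLOR_BGR2HSV)
# dark hole ring/rim: hough circle near holder
g=cv2.cvtColor(cv2.resize(im[100:250,250:400],None,fx=4,fy=4,interpolation=cv2.INTER_CUBIC),cv2.COLOR_BGR2HSV)
m=cv2.inRange(g,(100,130,130),(128,255,255))
cs,hi=cv2.findContours(m,cv2.RETR_CCOMP,cv2.CHAIN_APPROX_NONE)
for c in cs:
    if len(c)>100:
        e=cv2.fitEllipse(c);p=(e[0][0]/4+250,e[0][1]/4+100);print(np.round(p,1),np.round(e[1],0)/4,atz("wrist",p,55,s))
im=cv2.imread("pics/top1.png");hsv=cv2.cvtColor(im,cv2.COLOR_BGR2HSV);m=cv2.inRange(hsv,(100,130,60),(128,255,255))
n,_,st,c=cv2.connectedComponentsWithStats(m)
print([(st[i].tolist(),c[i].round(1).tolist()) for i in range(1,n) if st[i,4]>40])
E
```

```text
2.45 [521.2 114.  232.2] [[0.368, 0.93, 0.007], [0.93, -0.368, 0.007], [0.009, 0.004, -1.0]] [-0.5  0.5 -0.6] 85.58502736297811
holder_blue [([286.0, 134.0, 350.0, 206.0], 0.89)] [([317.4, 166.0], 0.8, [516.9, 114.3, 0.0])]
[([289, 143, 61, 64, 3000], [318.7, 175.2]), ([608, 345, 25, 23, 186], [621.4, 355.8])]
[521.04242541 114.61741779 232.23167393]
[318.9 176.2] [60. 62.] [519.2 115.7  55. ]
[329.5 179.2] [ 8.25 14.  ] [526.7 125.3  55. ]
[313.4 178.3] [14.25 17.75] [519.2 109.2  55. ]
[([169, 65, 15, 14, 163], [175.9, 71.5]), ([287, 70, 69, 10, 541], [321.8, 74.8]), ([269, 193, 33, 32, 820], [285.3, 208.5]), ([459, 203, 20, 17, 253], [468.4, 211.3])]
```

Request:
servo_tool([
  {"travel":[-41,12,0],"twist":[0,0,0],"jaw":1},
  {"travel":[-41,12,0],"twist":[0,0,0],"jaw":1},
  {"travel":[-41,12,0],"twist":[0,0,0],"jaw":1},
  {"travel":[-41,12,0],"twist":[0,0,0],"jaw":1},
  {"travel":[-41,12,0],"twist":[0,0,0],"jaw":1},
  {"travel":[-41,12,0],"twist":[0,0,0],"jaw":1},
  {"travel":[-41,12,0],"twist":[0,0,0],"jaw":1},
  {"travel":[-41,12,0],"twist":[0,0,0],"jaw":1},
  {"travel":[-38,8,0],"twist":[0,0,0],"jaw":1},
  {"travel":[0,0,0],"twist":[0,0,0.14],"jaw":1},
  {"travel":[0,0,0],"twist":[0,0,0.14],"jaw":1},
  {"travel":[0,0,0],"twist":[0,0,0.14],"jaw":1},
])

```text
time_s: 3.8
eef_pos: [489.0, -263.4, 230.3]
eef_rot: [[0.703, 0.711, 0.013], [0.711, -0.703, 0.007], [0.014, 0.005, -1.0]]
force: [-0.1, 0.4, -0.0]
opening: 85.1
```

Request:
servo_tool([
  {"travel":[0,0,0],"twist":[0,0,0.14],"jaw":1},
  {"travel":[0,0,0],"twist":[0,0,0.14],"jaw":1},
  {"travel":[0,0,0],"twist":[0,0,0.14],"jaw":1},
  {"travel":[0,0,0],"twist":[0,0,0.14],"jaw":1},
  {"travel":[0,0,0],"twist":[0,0,0],"jaw":1},
  {"travel":[0,0,0],"twist":[0,0,0],"jaw":1},
])

```text
time_s: 4.4
eef_pos: [490.9, -255.8, 230.4]
eef_rot: [[0.975, 0.22, 0.013], [0.22, -0.975, 0.008], [0.014, -0.005, -1.0]]
force: [0.2, 0.3, -0.9]
opening: 85.5
```

```bash
python3 w.py w5.png tube_blue tube_yellow tube_green
```

```text
4.4 [ 490.9 -255.8  230.4] [[0.975, 0.22, 0.013], [0.22, -0.975, 0.008], [0.014, -0.005, -1.0]] [ 0.2  0.3 -0.9] 85.47680373099743
tube_blue [([307.0, 176.0, 343.0, 226.0], 0.79)] [([323.5, 180.2], 0.74, [500.2, -263.5, 10.0])]
tube_yellow [([308.0, 109.0, 346.0, 146.0], 0.8)] [([324.7, 124.0], 0.87, [486.3, -196.5, 10.0])]
tube_green [([306.0, 236.0, 342.0, 293.0], 0.87)] [([320.1, 232.0], 0.77, [511.3, -332.3, 10.0])]
[([307, 183, 35, 41, 1119], [323.7, 203.3])]
```

View pics/w5.png

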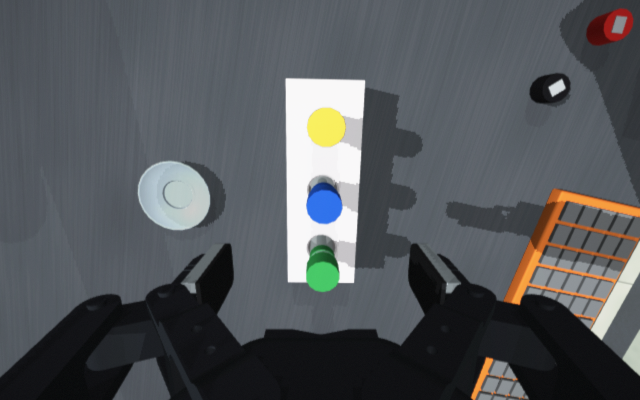

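Wrist view: the rack is aligned with the jaws and the blue cap top is centred at about (324,205.5) between yellow and green. The jaws open across the row, clear of the neighbours.

```bash
python3 - <<'E'
from h import *
s=read_state();R=s["eef_rot"];p=s["eef_pos"];print(p,R.round(4).tolist())
t=atz("wrist",(324,205.5),120,s);print("cap",t,"yel",atz("wrist",(326,127),120,s),"gr",atz("wrist",(322.5,271),120,s))
im=cv2.imread("pics/w5.png")[170:240,290:360];hsv=cv2.cvtColor(im,cv2.COLOR_BGR2HSV)
m=cv2.inRange(hsv,(100,130,150),(128,255,255));ys,xs=np.where(m);print(xs.min()+290,xs.max()+290,ys.min()+170,ys.max()+170)
for c in("top","scene"):print(c,proj(c,t))
print(atz("top",(468.4,211.3),112))
th=np.arctan2(R[1,0],R[0,0]);print(np.degrees(th),R.T@(np.array([t[0],t[1],p[2]])-p))
E
```

```text
[ 490.67876903 -256.90599765  230.38732183] [[0.9762, 0.2163, 0.0126], [0.2162, -0.9763, 0.0074], [0.0139, -0.0045, -0.9999]]
cap [ 497.7 -264.9  120. ] yel [ 484.4 -197.9  120. ] gr [ 510.6 -328.7  120. ]
307 341 187 223
top [469.5 210.4]
scene [172.6 170.9]
[ 497.  -264.9  112. ]
12.488427930665415 [5.12597064 9.32337567 0.02913708]
```

Request:
servo_tool([
  {"travel":[5,9,0],"twist":[-0.004,-0.014,0.02],"jaw":1},
  {"travel":[0,0,0],"twist":[0,0,0],"jaw":1},
  {"travel":[0,0,25],"twist":[0,0,0],"jaw":1},
  {"travel":[0,0,25],"twist":[0,0,0],"jaw":1},
  {"travel":[0,0,25],"twist":[0,0,0],"jaw":1},
  {"travel":[0,0,0],"twist":[0,0,0],"jaw":1},
  {"travel":[0,0,0],"twist":[0,0,0],"jaw":1},
])

```text
time_s: 5.45
eef_pos: [500.8, -268.2, 155.3]
eef_rot: [[0.981, 0.195, 0.002], [0.195, -0.981, -0.003], [0.001, 0.003, -1.0]]
force: [0.1, -0.3, 1.1]
opening: 85.6
```

```bash
cat > st.py <<'E'
import sys
from h import *
s=read_state();R=s["eef_rot"];p=s["eef_pos"]
print(s["time_s"],p.round(2),R.round(4).tolist(),"F",s["force"].round(2),"op",round(s["opening"],2))
t=np.array([float(a) for a in sys.argv[1:4]])
print("tool delta",(R.T@(t-p)).round(2),"level twist",(-R[2,1]*-1).round(4) and [round(R[2,1],4),round(-R[2,0],4)])
E
python3 st.py 498 -265 86
```

```text
5.45 [ 500.8  -268.18  155.29] [[0.9809, 0.1946, 0.0021], [0.1946, -0.9809, -0.003], [0.0015, 0.0034, -1.0]] F [ 0.1  -0.28  1.06] op 85.64
tool delta [-2.23 -3.9  69.28] level twist [np.float64(0.0034), np.float64(-0.0015)]
```

Request:
servo_tool([
  {"travel":[-2,-4,10],"twist":[0.003,-0.001,0],"jaw":1},
  {"travel":[0,0,20],"twist":[0,0,0],"jaw":1},
  {"travel":[0,0,20],"twist":[0,0,0],"jaw":1},
  {"travel":[0,0,15],"twist":[0,0,0],"jaw":1},
  {"travel":[0,0,0],"twist":[0,0,0],"jaw":1},
  {"travel":[0,0,0],"twist":[0,0,0],"jaw":1},
])

```text
time_s: 6.05
eef_pos: [502.5, -267.2, 94.6]
eef_rot: [[0.981, 0.195, 0.01], [0.195, -0.981, -0.006], [0.009, 0.008, -1.0]]
force: [-0.1, -0.2, 0.6]
opening: 85.4
```

```bash
python3 st.py 498 -265 86; python3 w.py w6.png tube_blue
```

```text
6.05 [ 502.46 -267.22   94.59] [[0.9808, 0.1946, 0.0103], [0.1947, -0.9808, -0.0064], [0.0088, 0.0083, -0.9999]] F [-0.1  -0.23  0.56] op 85.42
tool delta [-4.02 -3.12  8.53] level twist [np.float64(0.0083), np.float64(-0.0088)]
6.05 [ 502.5 -267.2   94.6] [[0.981, 0.195, 0.01], [0.195, -0.981, -0.006], [0.009, 0.008, -1.0]] [-0.1 -0.2  0.6] 85.41775391196875
tube_blue [([277.0, 197.0, 348.0, 302.0], 0.7)] [([316.0, 200.4], 0.64, [499.8, -266.0, 10.0])]
[([276, 210, 72, 91, 4953], [311.9, 257.4])]
```

View pics/w6.png

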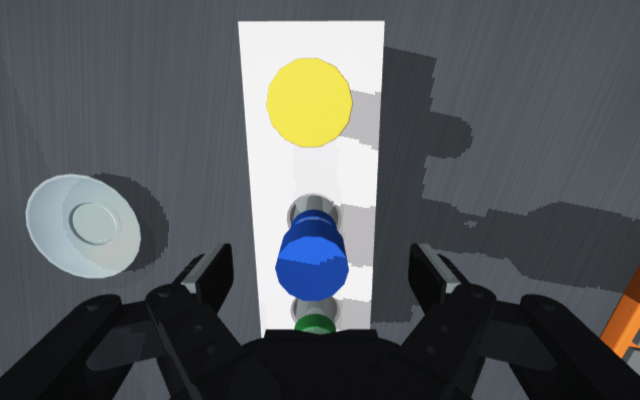

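The cap top is at (312,266), about 4 mm left of the jaw centre, which matches the computed offset. Correcting before closing.

Request:
servo_tool([
  {"travel":[-4,-3,8],"twist":[0.008,-0.009,0],"jaw":1},
  {"travel":[0,0,0],"twist":[0,0,0],"jaw":1},
  {"travel":[0,0,0],"twist":[0,0,0],"jaw":1},
  {"travel":[0,0,0],"twist":[0,0,0],"jaw":1},
])

```text
time_s: 6.6
eef_pos: [499.1, -265.9, 88.3]
eef_rot: [[0.981, 0.195, 0.003], [0.195, -0.981, -0.002], [0.002, 0.003, -1.0]]
force: [-0.4, 0.8, 0.0]
opening: 85.3
```

```bash
python3 st.py 498 -265 86; python3 w.py w7.png; python3 -c "
from h import *
s=read_state()
for z in(120,):print(proj('wrist',[498,-265,z],s))"
```

```text
6.6 [ 499.1  -265.91   88.28] [[0.9809, 0.1947, 0.0026], [0.1947, -0.9809, -0.0023], [0.0021, 0.0028, -1.0]] F [-0.36  0.8   0.03] op 85.32
tool delta [-0.91 -1.12  2.28] level twist [np.float64(0.0028), np.float64(-0.0021)]
6.6 [ 499.1 -265.9   88.3] [[0.981, 0.195, 0.003], [0.195, -0.981, -0.002], [0.002, 0.003, -1.0]] [-0.4  0.8  0. ] 85.31918504933559
[([281, 217, 75, 97, 5450], [318.2, 267.5])]
[317. 280.]
```

Centred to about 1 mm. One last trim, then close at moderate squeeze.

Request:
servo_tool([
  {"travel":[-1,-1,1.5],"twist":[0.003,-0.002,0],"jaw":1},
  {"travel":[0,0,0],"twist":[0,0,0],"jaw":0.5},
  {"travel":[0,0,0],"twist":[0,0,0],"jaw":0.2},
  {"travel":[0,0,0],"twist":[0,0,0],"jaw":0.2},
  {"travel":[0,0,0],"twist":[0,0,0],"jaw":0.2},
  {"travel":[0,0,0],"twist":[0,0,0],"jaw":0.2},
  {"travel":[0,0,0],"twist":[0,0,0],"jaw":0.2},
  {"travel":[0,0,0],"twist":[0,0,0],"jaw":0.2},
], squeeze=40)

```text
time_s: 7.45
eef_pos: [498.3, -265.4, 87.1]
eef_rot: [[0.981, 0.195, 0.001], [0.195, -0.981, -0.0], [0.001, 0.0, -1.0]]
force: [0.8, -0.4, -0.3]
opening: 31.1
```

```bash
python3 st.py 498 -265 86; python3 w.py w8.png
```

```text
7.45 [ 498.25 -265.36   87.09] [[0.9809, 0.1947, 0.0006], [0.1947, -0.9809, -0.0001], [0.0006, 0.0002, -1.0]] F [ 0.76 -0.4  -0.32] op 31.06
tool delta [-0.18 -0.4   1.09] level twist [np.float64(0.0002), np.float64(-0.0006)]
7.45 [ 498.3 -265.4   87.1] [[0.981, 0.195, 0.001], [0.195, -0.981, -0.0], [0.001, 0.0, -1.0]] [ 0.8 -0.4 -0.3] 31.057263671879202
[([283, 219, 76, 98, 5623], [320.5, 270.3])]
```

View pics/w8.png

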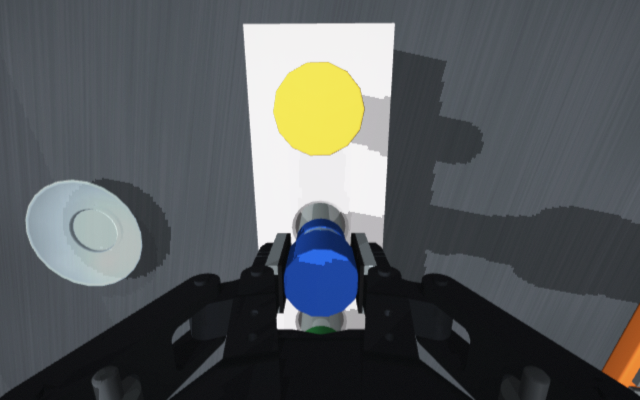

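The pads are closed on the blue cap at (320,270), and the yellow tube is undisturbed. Lifting.

Request:
servo_tool([
  {"travel":[0,0,0],"twist":[0,0,0],"jaw":0.2},
  {"travel":[0,0,-6],"twist":[0,0,0],"jaw":0.2},
  {"travel":[0,0,-10],"twist":[0,0,0],"jaw":0.2},
  {"travel":[0,0,-12],"twist":[0,0,0],"jaw":0.2},
  {"travel":[0,0,-12],"twist":[0,0,0],"jaw":0.2},
  {"travel":[0,0,-12],"twist":[0,0,0],"jaw":0.2},
  {"travel":[0,0,-12],"twist":[0,0,0],"jaw":0.2},
  {"travel":[0,0,-12],"twist":[0,0,0],"jaw":0.2},
  {"travel":[0,0,-12],"twist":[0,0,0],"jaw":0.2},
  {"travel":[0,0,0],"twist":[0,0,0],"jaw":0.2},
  {"travel":[0,0,0],"twist":[0,0,0],"jaw":0.2},
])

```text
time_s: 8.6
eef_pos: [499.2, -266.0, 185.5]
eef_rot: [[0.981, 0.195, 0.004], [0.195, -0.981, -0.002], [0.003, 0.003, -1.0]]
force: [-1.1, -0.5, -1.0]
opening: 30.5
```

```bash
python3 st.py 519 115.5 175;python3 w.py w9.png tube_blue;python3 - <<'E'
from h import *
im=vision.camera("scene");save("s9.png",im)
a=np.array([cv2.resize(im[110:260,80:260],None,fx=4,fy=4,interpolation=cv2.INTER_CUBIC)])[0];save("s9c.png",a)
E
```

```text
8.6 [ 499.16 -266.    185.5 ] [[0.9809, 0.1947, 0.004], [0.1947, -0.9809, -0.0025], [0.0035, 0.0032, -1.0]] F [-1.1  -0.46 -1.02] op 30.53
tool delta [  93.69 -370.37    9.64] level twist [np.float64(0.0032), np.float64(-0.0035)]
8.6 [ 499.2 -266.   185.5] [[0.981, 0.195, 0.004], [0.195, -0.981, -0.002], [0.003, 0.003, -1.0]] [-1.1 -0.5 -1. ] 30.53369634561405
tube_blue [([286.0, 196.0, 358.0, 318.0], 0.66)] [([324.9, 206.3], 0.69, [511.2, -295.6, 10.0])]
[([283, 219, 76, 98, 5660], [320.4, 270.7])]
```

View pics/s9c.png

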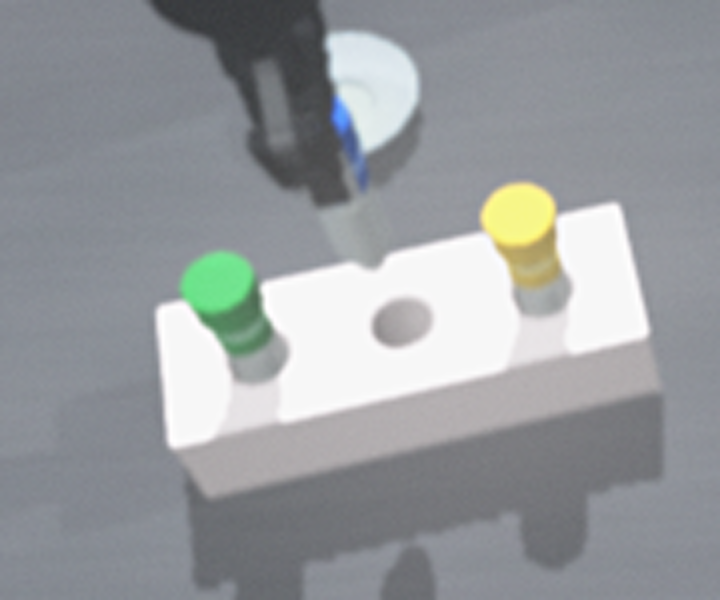

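The blue tube is fully out of its hole and hanging straight, with yellow and green still standing. The blue blob in the wrist view has not shifted, so there was no slip. Carrying it to the holder.

Request:
servo_tool([
  {"travel":[5,-20,0],"twist":[0.003,-0.003,0],"jaw":0.2},
  {"travel":[9,-36,0],"twist":[0,0,0],"jaw":0.2},
  {"travel":[9,-36,0],"twist":[0,0,0],"jaw":0.2},
  {"travel":[9,-36,0],"twist":[0,0,0],"jaw":0.2},
  {"travel":[9,-36,0],"twist":[0,0,0],"jaw":0.2},
  {"travel":[9,-36,0],"twist":[0,0,0],"jaw":0.2},
  {"travel":[9,-36,0],"twist":[0,0,0],"jaw":0.2},
  {"travel":[9,-36,0],"twist":[0,0,0],"jaw":0.2},
  {"travel":[9,-36,0],"twist":[0,0,0],"jaw":0.2},
  {"travel":[9,-34,0],"twist":[0,0,0],"jaw":0.2},
  {"travel":[5,-15,0],"twist":[0,0,0],"jaw":0.2},
  {"travel":[0,0,0],"twist":[0,0,0],"jaw":0.2},
])

```text
time_s: 10.0
eef_pos: [515.7, 115.1, 175.9]
eef_rot: [[0.982, 0.191, -0.013], [0.191, -0.982, 0.002], [-0.013, -0.005, -1.0]]
force: [0.1, -0.7, -1.2]
opening: 30.8
```

Request:
servo_tool([
  {"travel":[0,0,0],"twist":[0,0,0],"jaw":0.2},
  {"travel":[0,0,0],"twist":[0,0,0],"jaw":0.2},
])

```text
time_s: 10.2
eef_pos: [514.7, 114.6, 174.8]
eef_rot: [[0.981, 0.191, -0.016], [0.191, -0.982, 0.001], [-0.015, -0.004, -1.0]]
force: [0.4, -0.4, -0.2]
opening: 30.8
```

```bash
python3 st.py 519 115.5 140;python3 w.py w10.png tube_blue holder_blue
```

```text
10.2 [514.71 114.59 174.8 ] [[0.9814, 0.1912, -0.0158], [0.1912, -0.9815, 0.0013], [-0.0152, -0.0043, -0.9999]] F [ 0.36 -0.43 -0.21] op 30.84
tool delta [ 4.91  0.08 34.72] level twist [np.float64(-0.0043), np.float64(0.0152)]
10.2 [514.7 114.6 174.8] [[0.981, 0.191, -0.016], [0.191, -0.982, 0.001], [-0.015, -0.004, -1.0]] [ 0.4 -0.4 -0.2] 30.837935453950752
tube_blue [([286.0, 199.0, 356.0, 319.0], 0.83)] [([323.6, 204.2], 0.55, [520.7, 91.0, 10.0])]
holder_blue [([289.0, 146.0, 365.0, 223.0], 0.75)] [([325.5, 181.9], 0.96, [518.3, 113.5, 0.0])]
[([292, 152, 74, 74, 3353], [330.2, 184.4]), ([283, 219, 76, 98, 5717], [320.5, 270.5]), ([551, 239, 89, 124, 5489], [596.2, 296.9])]
```

View pics/w10.png

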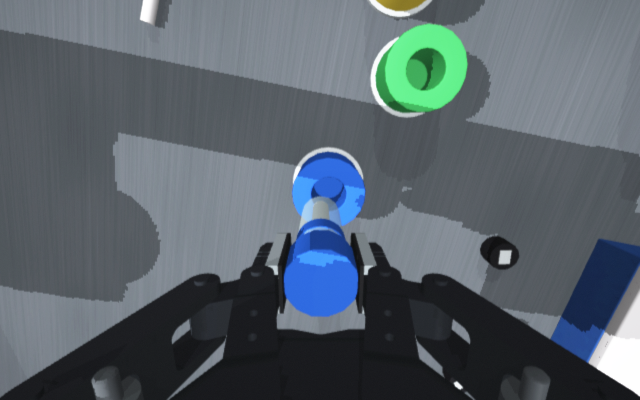

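The wrist view shows the tube foot at (322,205) just below the blue holder's rim, which is centred at about (329,189). The green holder is well away at (427,68).

```bash
python3 - <<'E'
from h import *
s=dict(eef_pos=[514.7,114.6,174.8],eef_rot=read_state()["eef_rot"]);print(read_state()["eef_pos"])
im=cv2.imread("pics/w10.png")[135:235,280:380]
hsv=cv2.cvtColor(im,cv2.COLOR_BGR2HSV);m=cv2.inRange(hsv,(100,130,100),(128,255,255))
for y in range(40,66,4):
    xs=np.where(m[y,:])[0];print(y+135,xs.min()+280,xs.max()+280)
for q in((328.6,188),(328.6,190)):print(atz("wrist",q,55,s))
p=proj("wrist",[519,115.5,55],s);print(p,proj("wrist",[519+34*.98,115.5+34*.19,55],s),proj("wrist",[519-34*.98,115.5-34*.19,55],s),proj("wrist",[519+34*.19,115.5-34*.98,55],s))
E
```

```text
[515.14067751 114.41644187 175.26265935]
175 298 359
179 296 361
183 294 363
187 293 364
191 292 365
195 292 364
199 293 364
[519.9 120.2  55. ]
[520.3 118.4  55. ]
[326.6 192.7] [363.7 192.9] [289.6 192.6] [326.4 227.5]
```

Request:
servo_tool([
  {"travel":[5,0,0],"twist":[-0.004,0.015,0],"jaw":0.2},
  {"travel":[0,0,0],"twist":[0,0,0],"jaw":0.2},
  {"travel":[0,0,0],"twist":[0,0,0],"jaw":0.2},
  {"travel":[0,0,10],"twist":[0,0,0],"jaw":0.2},
  {"travel":[0,0,10],"twist":[0,0,0],"jaw":0.2},
  {"travel":[0,0,0],"twist":[0,0,0],"jaw":0.2},
  {"travel":[0,0,0],"twist":[0,0,0],"jaw":0.2},
])

```text
time_s: 11.15
eef_pos: [520.4, 114.3, 153.1]
eef_rot: [[0.982, 0.189, 0.002], [0.189, -0.982, 0.0], [0.002, -0.0, -1.0]]
force: [-0.1, 0.2, -0.9]
opening: 30.8
```

```bash
python3 st.py 520 115.6 140;python3 w.py w11.png holder_blue
```

```text
11.15 [520.37 114.31 153.15] [[0.9821, 0.1885, 0.0018], [0.1885, -0.9821, 0.0003], [0.0018, -0.0, -1.0]] F [-0.11  0.21 -0.91] op 30.8
tool delta [-0.14 -1.33 13.15] level twist -0.0
11.15 [520.4 114.3 153.1] [[0.982, 0.189, 0.002], [0.189, -0.982, 0.0], [0.002, -0.0, -1.0]] [-0.1  0.2 -0.9] 30.795063213553462
holder_blue [([281.0, 142.0, 357.0, 227.0], 0.74)] [([316.7, 180.8], 0.64, [516.7, 117.1, 0.0])]
[([281, 153, 79, 164, 9486], [320.3, 237.2]), ([556, 243, 84, 125, 5805], [602.2, 303.1])]
```

Request:
servo_tool([
  {"travel":[0,-1.3,5],"twist":[0,0.002,0],"jaw":0.2},
  {"travel":[0,0,5],"twist":[0,0,0],"jaw":0.2},
  {"travel":[0,0,0],"twist":[0,0,0],"jaw":0.2},
  {"travel":[0,0,0],"twist":[0,0,0],"jaw":0.2},
])

```text
time_s: 11.7
eef_pos: [521.1, 115.9, 143.5]
eef_rot: [[0.982, 0.189, 0.006], [0.189, -0.982, 0.001], [0.006, 0.0, -1.0]]
force: [-0.5, 0.3, -0.2]
opening: 31.2
```

```bash
python3 st.py 520 115.6 87;python3 - <<'E'
from h import *
s=read_state();im=vision.camera("wrist");sc=vision.camera("scene");save("w12.png",im)
hsv=cv2.cvtColor(im,cv2.COLOR_RGB2HSV);m=cv2.inRange(hsv,(100,130,70),(128,255,255))
for y in range(176,216,4):
    xs=np.where(m[y,250:400])[0]+250;print(y,xs.min(),xs.max(),end="; ")
print(proj("wrist",[520,115.6,55],s))
a=cv2.resize(im[130:330,240:400],None,fx=2.5,fy=2.5,interpolation=cv2.INTER_CUBIC)
b=cv2.resize(sc[120:220,340:420],None,fx=5,fy=5,interpolation=cv2.INTER_CUBIC)
save("c12.png",np.hstack([a,b]))
E
```

```text
11.7 [521.06 115.9  143.48] [[0.982, 0.1887, 0.0062], [0.1887, -0.982, 0.001], [0.0063, 0.0002, -1.0]] F [-0.46  0.3  -0.15] op 31.18
tool delta [-1.46  0.09 56.48] level twist [np.float64(0.0002), np.float64(-0.0063)]
176 287 350; 180 285 352; 184 283 354; 188 280 357; 192 279 358; 196 278 359; 200 278 359; 204 278 359; 208 278 358; 212 279 358; [317.9 202. ]
```

View pics/c12.png

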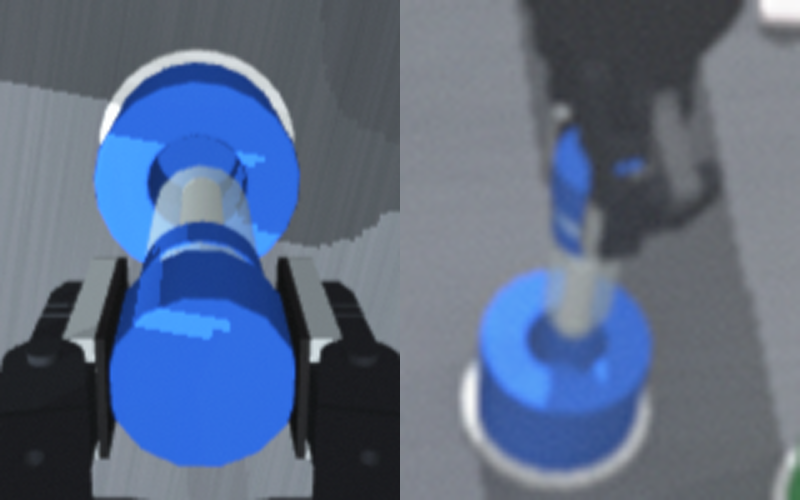

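The crop shows the foot centred over the blue holder's hole in both views. The rim centre at (318.5,201) matches the prediction (317.9,202). Descending with leveling.

Request:
servo_tool([
  {"travel":[-0.7,0,4],"twist":[0,-0.006,0],"jaw":0.2},
  {"travel":[0,0,6],"twist":[0,0,0],"jaw":0.2},
  {"travel":[0,0,6],"twist":[0,0,0],"jaw":0.2},
  {"travel":[0,0,0],"twist":[0,0,0],"jaw":0.2},
  {"travel":[0,0,0],"twist":[0,0,0],"jaw":0.2},
])

```text
time_s: 12.3
eef_pos: [520.4, 115.7, 126.1]
eef_rot: [[0.982, 0.189, -0.0], [0.189, -0.982, -0.0], [-0.0, 0.0, -1.0]]
force: [0.4, 0.4, 0.4]
opening: 31.1
```

```bash
python3 st.py 520.4 116 87
```

```text
12.3 [520.43 115.7  126.1 ] [[0.982, 0.1886, -0.0002], [0.1886, -0.982, -0.0003], [-0.0002, 0.0002, -1.0]] F [0.38 0.39 0.41] op 31.15
tool delta [ 0.04 -0.31 39.1 ] level twist [np.float64(0.0002), np.float64(0.0002)]
```

Request:
servo_tool([
  {"travel":[0,0,5],"twist":[0,0,0],"jaw":0.2},
  {"travel":[0,0,5],"twist":[0,0,0],"jaw":0.2},
  {"travel":[0,0,5],"twist":[0,0,0],"jaw":0.2},
  {"travel":[0,0,0],"twist":[0,0,0],"jaw":0.2},
  {"travel":[0,0,0],"twist":[0,0,0],"jaw":0.2},
])

```text
time_s: 12.8
eef_pos: [520.3, 115.7, 109.6]
eef_rot: [[0.982, 0.189, -0.0], [0.189, -0.982, -0.0], [-0.0, 0.0, -1.0]]
force: [1.6, -0.3, -0.5]
opening: 30.9
```

```bash
python3 st.py 520.4 116 87
```

```text
12.8 [520.34 115.68 109.62] [[0.9821, 0.1886, -0.0004], [0.1886, -0.9821, -0.0003], [-0.0004, 0.0002, -1.0]] F [ 1.56 -0.27 -0.54] op 30.86
tool delta [ 0.13 -0.31 22.62] level twist [np.float64(0.0002), np.float64(0.0004)]
```

Request:
servo_tool([
  {"travel":[0,0,4],"twist":[0,0,0],"jaw":0.2},
  {"travel":[0,0,4],"twist":[0,0,0],"jaw":0.2},
  {"travel":[0,0,4],"twist":[0,0,0],"jaw":0.2},
  {"travel":[0,0,4],"twist":[0,0,0],"jaw":0.2},
  {"travel":[0,0,0],"twist":[0,0,0],"jaw":0.2},
  {"travel":[0,0,0],"twist":[0,0,0],"jaw":0.2},
])

```text
time_s: 13.4
eef_pos: [520.4, 115.7, 92.3]
eef_rot: [[0.982, 0.189, -0.0], [0.189, -0.982, -0.0], [-0.0, 0.0, -1.0]]
force: [-0.2, -0.2, -0.9]
opening: 30.5
```

```bash
python3 st.py 520.4 116 87
```

```text
13.4 [520.43 115.69  92.27] [[0.9821, 0.1885, -0.0002], [0.1885, -0.9821, -0.0002], [-0.0002, 0.0002, -1.0]] F [-0.21 -0.21 -0.89] op 30.46
tool delta [ 0.03 -0.31  5.27] level twist [np.float64(0.0002), np.float64(0.0002)]
```

No side contact. The last 5 mm go in small steps, watching for force from the floor.

Request:
servo_tool([
  {"travel":[0,0,2],"twist":[0,0,0],"jaw":0.2},
  {"travel":[0,0,2],"twist":[0,0,0],"jaw":0.2},
  {"travel":[0,0,0],"twist":[0,0,0],"jaw":0.2},
  {"travel":[0,0,0],"twist":[0,0,0],"jaw":0.2},
])

```text
time_s: 13.8
eef_pos: [520.8, 115.7, 88.2]
eef_rot: [[0.982, 0.189, 0.0], [0.189, -0.982, -0.0], [0.0, 0.0, -1.0]]
force: [0.4, 0.2, -1.1]
opening: 31.2
```

Request:
servo_tool([
  {"travel":[0,0,1.2],"twist":[0,0,0],"jaw":0.2},
  {"travel":[0,0,0],"twist":[0,0,0],"jaw":0.2},
])

```text
time_s: 14.0
eef_pos: [521.1, 115.7, 87.2]
eef_rot: [[0.982, 0.189, 0.001], [0.189, -0.982, -0.0], [0.001, 0.0, -1.0]]
force: [-0.6, -0.2, 0.2]
opening: 30.9
```

Request:
servo_tool([
  {"travel":[0,0,0.8],"twist":[0,0,0],"jaw":0.2},
  {"travel":[0,0,0],"twist":[0,0,0],"jaw":0.2},
])

```text
time_s: 14.2
eef_pos: [521.5, 115.8, 87.2]
eef_rot: [[0.982, 0.189, 0.002], [0.189, -0.982, -0.0], [0.002, 0.001, -1.0]]
force: [0.0, -0.3, -0.4]
opening: 31.0
```

Request:
servo_tool([
  {"travel":[0,0,0.8],"twist":[0,0,0],"jaw":0.2},
  {"travel":[0,0,0],"twist":[0,0,0],"jaw":0.2},
])

```text
time_s: 14.4
eef_pos: [521.5, 115.7, 87.1]
eef_rot: [[0.982, 0.189, 0.002], [0.189, -0.982, -0.0], [0.002, 0.001, -1.0]]
force: [-0.7, -0.2, -0.6]
opening: 31.1
```

TCP height has stopped at 87.1, the same height as when the tube was seated in the rack. One confirming nudge.

Request:
servo_tool([
  {"travel":[0,0,1.5],"twist":[0,0,0],"jaw":0.2},
])

```text
time_s: 14.5
eef_pos: [521.9, 115.6, 86.9]
eef_rot: [[0.982, 0.189, 0.003], [0.189, -0.982, -0.001], [0.003, 0.001, -1.0]]
force: [-4.1, -0.6, 16.4]
opening: 30.9
```

Request:
servo_tool([
  {"travel":[0,0,1.5],"twist":[0,0,0],"jaw":0.2},
])

```text
time_s: 14.6
eef_pos: [521.9, 115.6, 86.9]
eef_rot: [[0.982, 0.189, 0.003], [0.189, -0.982, -0.001], [0.002, 0.001, -1.0]]
force: [-5.1, -0.7, 14.3]
opening: 30.7
```

The upward force of 16 N with no further travel means the tube is on the hole floor. I'll relax, level, open fully, then rise.

Request:
servo_tool([
  {"travel":[-0.8,0,0],"twist":[0,-0.002,0],"jaw":0.2},
  {"travel":[0,0,0],"twist":[0,0,0],"jaw":0.2},
  {"travel":[0,0,0],"twist":[0,0,0],"jaw":0.5},
  {"travel":[0,0,0],"twist":[0,0,0],"jaw":0.8},
  {"travel":[0,0,0],"twist":[0,0,0],"jaw":1},
  {"travel":[0,0,0],"twist":[0,0,0],"jaw":1},
  {"travel":[0,0,0],"twist":[0,0,0],"jaw":1},
  {"travel":[0,0,0],"twist":[0,0,0],"jaw":1},
])

```text
time_s: 15.4
eef_pos: [521.1, 115.5, 85.9]
eef_rot: [[0.982, 0.189, 0.001], [0.189, -0.982, -0.001], [0.0, 0.001, -1.0]]
force: [-1.0, 0.1, 0.7]
opening: 85.2
```

```bash
python3 st.py 520.4 116 187;python3 w.py w13.png tube_blue
```

```text
15.4 [521.13 115.48  85.95] [[0.982, 0.1886, 0.0007], [0.1886, -0.982, -0.001], [0.0005, 0.0011, -1.0]] F [-0.95  0.11  0.74] op 85.23
tool delta [  -0.58   -0.53 -101.06] level twist [np.float64(0.0011), np.float64(-0.0005)]
15.4 [521.1 115.5  85.9] [[0.982, 0.189, 0.001], [0.189, -0.982, -0.001], [0.0, 0.001, -1.0]] [-1.   0.1  0.7] 85.23361946373849
tube_blue [([282.0, 204.0, 361.0, 322.0], 0.97)] [([320.1, 206.8], 0.71, [521.4, 115.2, 10.0])]
[([266, 164, 107, 155, 11485], [319.3, 240.3]), ([627, 340, 13, 36, 256], [634.9, 358.9])]
```

Request:
servo_tool([
  {"travel":[0,0,-15],"twist":[0,0,0],"jaw":1},
  {"travel":[0,0,-20],"twist":[0,0,0],"jaw":1},
  {"travel":[0,0,-25],"twist":[0,0,0],"jaw":1},
  {"travel":[0,0,-25],"twist":[0,0,0],"jaw":1},
  {"travel":[0,0,-25],"twist":[0,0,0],"jaw":1},
  {"travel":[0,0,0],"twist":[0,0,0],"jaw":1},
  {"travel":[0,0,0],"twist":[0,0,0],"jaw":1},
  {"travel":[0,0,0],"twist":[0,0,0],"jaw":1},
])

```text
time_s: 16.35
eef_pos: [519.4, 115.5, 197.9]
eef_rot: [[0.982, 0.189, -0.003], [0.189, -0.982, -0.001], [-0.003, 0.001, -1.0]]
force: [-0.7, -0.2, -0.3]
opening: 85.6
```

```bash
python3 - <<'E'
from h import *
s=read_state();print(s["time_s"],s["eef_pos"])
w=vision.camera("wrist");print([(x["location"],x["conf"]) for x in vision.pinpoint("tube_blue","wrist")])
for z in (10,120):print(z,proj("wrist",[520.5,115.8,z],s),proj("scene",[520.5,115.8,z]))
sc=vision.camera("scene")
for l in("tube_blue","tube_yellow","tube_green"):print(l,[(x["location"],x["conf"],atz("scene",x["location"],10)) for x in vision.pinpoint(l,"scene")][:1])
a=cv2.resize(w[100:300,230:410],(360,400));b=cv2.resize(sc[100:240,100:430],(440,400*140//330*1+20))
b=cv2.copyMakeBorder(b,0,400-b.shape[0],0,0,cv2.BORDER_CONSTANT);save("c14.png",np.hstack([a,b]))
E
```

```text
16.35 [519.37233669 115.46687041 197.87382212]
[([324.1, 176.3], 0.63)]
10 [321.6 177. ] [372.1 198.9]
120 [321.7 205.5] [377.2 168.6]
tube_blue [([370.4, 200.5], 0.82, array([524.1, 111.9,  10. ]))]
tube_yellow [([215.3, 191.4], 0.73, array([ 478.9, -205.8,   10. ]))]
tube_green [([215.0, 190.2], 0.68, array([ 475.9, -206.6,   10. ]))]
```

View pics/c14.png

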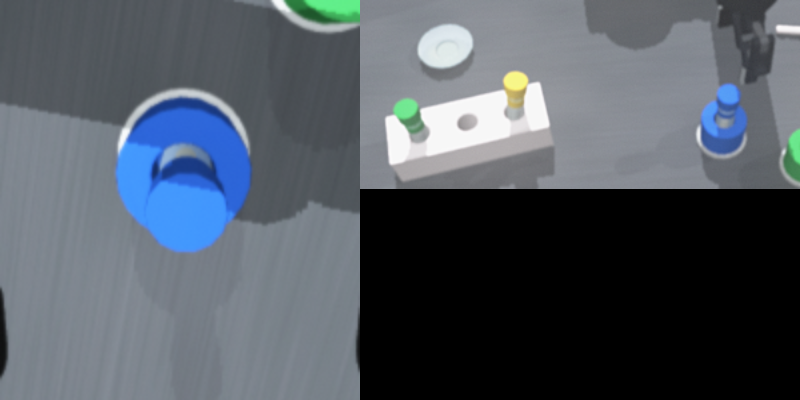

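The blue tube stands upright and fully down in the blue holder. Cap centre is about (323,205) in the wrist image, where (321.7,205.5) was predicted. Green and yellow stand in the rack, and the gripper is clear. Handing in.

```bash
python3 -c "
from h import *
print(ticket.finish_job())"
```

```text
the job is handed in; nothing more can be done
None
```

The blue-capped tube is standing upright in the blue holder, lowered to the bottom of the hole before I let go. The job was handed in at about 16.5 s of robot time.

- **Placing:** I gripped the tube by its cap, lifted it out of the middle rack hole and lowered it in small steps. It stopped at the same TCP height (about 87 mm) as in the rack. A further nudge gave about 16 N upward with almost no movement, so it was on the floor of the hole.
- **Final check:** After release and a rise of about 110 mm, the cap centre in the wrist picture was within about 1–2 px of where an upright, seated tube should appear. The yellow and green tubes were still standing in the rack and the gripper was clear of everything.
- **Disagreements:**
  - In the last scene picture the network put the green tube at the yellow one's position (confidence 0.68). The picture itself showed both in their own holes.
  - The grip opening read about 31 mm on the 33 mm cap, but the tube did not slip.
- **Budgets:** One move call was refused early on for missing fields, and the arm did not move. I viewed 12 pictures, two past the budget of 10.

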